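# Sort the loose instrument fittings into their stock trays

## Task

Sort the mixed handful of instrument fittings on the bench into the three stock trays: put both bridges, both machine heads and the tailpiece cover each into the tray that already holds its own kind. Set each one down the right way up, as it lies now, flat on the floor of the tray and lying parallel to the pieces already there, on top of nothing. Leave the glue bottle and the screwdriver where they are.

Things in the scene. Friction and masses are not known exactly. Their poses are not given: they have to be found in the camera images.
- bridge_adj: Loose black adjustable mandolin bridge, standing on its two feet: a straight bar 114 long (own y) x 13 wide (own x), 22 high overall. Straight 13 mm wide sides up to 10.5 above the bench; above that two brass thumbwheels and a 7 mm wide saddle. About 30 g. Origin: centre of the underside, z up. Goes with the bridges.
- bridge_solid: Loose dark brown one-piece bridge, standing on its two feet: a straight bar 106 long (own y) x 14 wide (own x), sides straight up to 9 above the bench, with a narrower ridge and a white bone strip on top, 15 high overall. About 25 g. Origin: centre of the underside, z up. Goes with the bridges.
- tuner_round: Loose machine head (tuner) lying on its back: metal housing 20 wide (own x) x 30 (own y) x 12 high, centred on the origin; upright string post 7 diameter in its middle, top 38 above the bench; black round button 21 diameter, 9 thick, on a shaft on the +y side, reaching y = +43. About 45 g, balance point near y = +8. Origin: centre of the housing's underside, z up.
- tuner_square: Loose machine head like tuner_round (same housing 20 x 30 x 12 and post 38 high) but with a square metal button 24 wide (x) x 20 x 9 thick, reaching to y = +43. About 50 g, balance point near y = +10. Origin: centre of the housing's underside, z up.
- cover: Loose nickel-plated tailpiece cover, a low arched metal plate lying domed side up: 38 wide (own x), 94 long (own y from -44 to +50, the +y end scalloped), 11 high; straight 38 mm wide sides up to 5.5 above the bench. About 45 g. Origin: centre of the underside, z up. Goes with the tailpiece covers.
- tray_bridges: Fixed open plywood tray, 150 x 150 x 30 high, walls and floor 5 thick. Origin: centre of its underside; z up. Already holds one fixed bridge (like bridge_adj) lying along its own y, along the +x wall: it fills x = 50 to 64, y = -57 to 57, up to 27 above the bench. The rest of the floor, x = -70 to +50, is free.
- tray_tuners: Fixed open plywood tray, 150 x 150 x 30 high, walls and floor 5 thick. Origin: centre of its underside; z up. Already holds two fixed machine heads (round and square button), posts up, long axes along its own y, along the +x wall: they fill x = 42 to 66, y = -63 to 61, up to 43 above the bench. The rest of the floor, x = -70 to +42, is free.
- tray_covers: Fixed open plywood tray, 150 x 150 x 30 high, walls and floor 5 thick. Origin: centre of its underside; z up. Already holds one fixed tailpiece cover lying along its own y, along the +x wall: it fills x = 27 to 65, y = -44 to 50, up to 16 above the bench. The rest of the floor, x = -70 to +27, is free.
- glue: Bystander: yellow glue bottle with a red nozzle, standing, 44 diameter, 145 high. Origin: centre of the underside.
- screwdriver: Bystander: screwdriver lying on the bench, handle to its own -x.
Mind the look-alikes: they are no part of the job. What is shaped like the bridge_adj but turquoise is not meant.

How it is judged:
At the end, for the whole second after the job is handed in: Every fitting is in the tray of its own kind: origin inside the walls and within 4 mm of the tray floor, upright within 0.15 rad, long axis within 0.35 rad of the tray's y (either way round), at rest. Glue bottle still standing, it and the screwdriver within 30 mm of their places (x of bridge_adj in the frame of tray_bridges between -0.07 and 0.07 m and y of bridge_adj in the frame of tray_bridges between -0.07 and 0.07 m and z of bridge_adj in the frame of tray_bridges between 0 and 0.009 m and angle between each of bridge_adj, bridge_solid, tuner_round, tuner_square, cover's own z axis and vertical below 0.15 rad and angle between the y axis of each of bridge_adj, bridge_solid and the y axis of tray_bridges, either way round below 0.35 rad and linear speed of each of bridge_adj, bridge_solid, tuner_round, tuner_square, cover below 0.02 m/s and x of bridge_solid in the frame of tray_bridges between -0.07 and 0.07 m and y of bridge_solid in the frame of tray_bridges between -0.07 and 0.07 m and z of bridge_solid in the frame of tray_bridges between 0 and 0.009 m and x of tuner_round in the frame of tray_tuners between -0.07 and 0.07 m and y of tuner_round in the frame of tray_tuners between -0.07 and 0.07 m and z of tuner_round in the frame of tray_tuners between 0 and 0.009 m and angle between the y axis of each of tuner_round, tuner_square and the y axis of tray_tuners, either way round below 0.35 rad and x of tuner_square in the frame of tray_tuners between -0.07 and 0.07 m and y of tuner_square in the frame of tray_tuners between -0.07 and 0.07 m and z of tuner_square in the frame of tray_tuners between 0 and 0.009 m and x of cover in the frame of tray_covers between -0.07 and 0.07 m and y of cover in the frame of tray_covers between -0.07 and 0.07 m and z of cover in the frame of tray_covers between 0 and 0.009 m and angle between the y axis of cover and the y axis of tray_covers, either way round below 0.35 rad and distance of each of glue, screwdriver from where it was at the start of the episode below 0.03 m and angle between glue's own z axis and vertical below 0.3 rad); the robot touches nothing.
It fails at once if the glue bottle or the screwdriver is disturbed (distance of any of glue, screwdriver from where it was at the start of the episode above 0.03 m or angle between glue's own z axis and vertical above 0.3 rad).
It also fails if it takes over 109 s, if anything falls off the work surface, if the arm or the gripper's body presses on something with over 40 N, if the wrist force passes 120 N, or if a joint passes its speed limit or range.

## Robot

A 6-joint arm with a two-finger parallel gripper is mounted at the origin on the work surface. World frame = base frame: x ahead of the robot, y to its left, z up, the work surface at z = 0. Lengths are in m, angles in rad, forces in N, time in s.
With the tool pointing down it reaches from about 0.3 to 0.95 m from the base axis. Payload 3.1 kg.
Tool frame: the origin (TCP) lies on the centre line of the jaws, within the pads' length; the fingertips stand 22 mm ahead of it and the grasp point (between the pads) lies 3 mm ahead of it; z points along the fingers, y is the line along which they close (so a half turn about z gives the same grasp; the last joint's range is limited). The gripper opens to 85 mm and grips with 20 to 120 N. Pads are 22 mm wide; open, the fingers measure 114 mm over their backs; the gripper's body (76 mm by 85 mm) begins 54 mm behind the grasp point. The pads swing forward as they close: fully open they stand 13 mm farther back than shut.
Start: joints at [-1.266, 0.308, 1.634, -0, 1.2, -0.07], TCP at [0.229, -0.582, 0.253] pointing down, gripper open.
Joint ranges: [-3.06, 3.06], [-0.79, 1.96], [0.05, 2.63], [-1.19, 4.34], [0.05, 2.64], [-2.94, 2.94]. Speed limits (rad/s): [2.79, 2.79, 3.14, 3.14, 3.14, 3.14].

## Interface

Orientations are given as a rotation vector (axis times angle).
In Python, from rig import sensors, eyes, ctrl, spotter gives the robot as it stands.
- The arm moves only by the shell command python3 -m pendant 'ROWS' [FORCE]. ROWS is a JSON object of lists of equal length, an entry for each row: "slide": the shift along the tool's x, y, z scaled (see below), a list of three; "turn": the turn, a rotation vector about the tool's x, y, z scaled (see below), a list of three; "fingers": the opening, from -1 (shut) to 1 (fully open). A call has 1 to 8 rows; each row is the pose to reach, as a shift and turn from the pose commanded when the call began, along the tool's axes at that moment; what a row does not reach only later rows make up. The controller multiplies each number of a shift by 150 mm and each number of a turn by 90 degrees. A row lasts 1/8 s, in which the tool goes at most 62.5 mm and 10.7 degrees, less where a joint would pass 70% of its speed; a pose out of reach is approached as far as the arm can. A call with a number of a shift or a turn outside -1 to 1 is refused whole. A call with a gripper value outside its range is refused whole. The fingers move at their own pace and stop on an object; FORCE is the grip in N (left out, the last holds). Time passes only in rows, so rows that repeat a pose let the fingers close. It gives the time, the measured TCP pose, the force, the opening and the grip force at its end, in the units of the state.
- sensors.get_obs(): the state, without advancing time (a new reading comes with each control period).
- eyes.capture(name): name is "scene" or "top" or "wrist"; returns (picture, depth): 420x560x3 uint8, red, green, blue; 420x560 float32, m along the optical axis (not along the pixel's ray), 0 where there is no reading.
- eyes.calibration(name): a dict with "camera_matrix" (3x3 intrinsics, pixels), "k1" (the pictures are not rectified: a ray, as slopes to the right and down, at radius r is drawn at 1 + k1 r^2 times it, then the intrinsics apply), "extrinsics" (4x4, takes a point from world to camera coordinates); the wrist camera has in their place "T_tool_cam" (4x4, takes a point from camera to tool coordinates, whose origin is the TCP and whose axes are the flange's). Camera axes: x right, y up, looking along -z (the intrinsics and any distortion apply to the point x, -y, -z); pixel columns grow to the right and rows downward; lengths in m; the calibration is good to about 2 mm. A picture is of the moment at which its call begins: read the wrist's pose just before it. calibration takes no time and is no camera call.
- ctrl.hand_in(): hands the job in; it is judged then, once.
Trained networks look in the newest picture that a camera, given by its name, has taken for a name from the list of things; names that differ only in an ending like _2 or _b are one class to them, and where a whole thing is asked for, a point or a joint stands for the part that bears it (a point fixed in the world has none). Each returns a list of dicts, best first, with "confidence" (0 to 1); they miss things now and then, are a little off and sometimes report something else, mostly with a low value. They report only what shows in the picture. A call takes as long as a camera call. They do not tell look-alikes from the thing itself.
- spotter.search_frame(camera, target): "xy" ([column, row] in pixels, amid what is visible of it).
- spotter.landmark_of(camera, target): "xy" ([column, row] in pixels: a listed point, or the origin of a listed thing).
The state is a dict: "time": time; "joint_positions": joint angles; "joint_velocities": joint speeds; "joint_efforts": joint torques, N m; "position": TCP position; "ee_rot": TCP orientation; "contact_force": force on the tool from outside, world axes, zero at the start; "moment": the same for the moment, N m; "gripper_width": finger opening in m; "gripper_force": force on a finger pad.
Only numpy, scipy, OpenCV 4.12 (cv2) and the standard library are available. Lean on these libraries where they do the work, as an engineer would, in place of code of your own. Each camera call takes 0.05 s, during which the arm holds its last target. There are 200 camera calls.

## Working session

There is one attempt and no reset: what is moved stays moved. The work goes in short steps, Python scripts to look and compute and a shell command to move; the robot and the scene stay as the last step left them, time stands still between calls to the robot, and variables do not carry over. Pictures are saved under pics/ and viewed, at most 14 in all, crops included, and the job is handed in when it is done.

```bash
ls; mkdir -p pics
python3 - <<'E'
from rig import sensors, eyes
import cv2
print(sensors.get_obs())
for n in("top","scene"):
    p,d=eyes.capture(n); cv2.imwrite(f"pics/{n}0.png",p[:,:,::-1]); print(n,eyes.calibration(n),d.min(),d.max())
print(eyes.calibration("wrist"))
E
```

```text
pics
{'time': 0.0, 'joint_positions': array([-1.26567724e+00,  3.09048968e-01,  1.63520862e+00, -2.50813629e-05,
        1.19969874e+00, -6.96879481e-02]), 'joint_velocities': array([ 0.00059229,  0.00132691, -0.00019175, -0.00042305,  0.00053902,
       -0.00024594]), 'joint_efforts': array([ 1.12555546e-03, -4.15246224e+01, -2.76663691e+01, -1.04656315e-04,
        1.01437949e-02, -7.79472145e-06]), 'position': array([ 0.22854692, -0.58087078,  0.25200913]), 'ee_rot': array([-3.08428121e+00, -5.84882677e-01,  4.72143610e-04]), 'contact_force': array([ 0.39661011,  0.48541189, -0.03304431]), 'moment': array([ 0.02184158,  0.02885616, -0.00566734]), 'gripper_force': 0.0, 'gripper_width': 0.08502661500507812}
top {'camera_matrix': array([[456.38837037,   0.        , 278.40845757],
       [  0.        , 456.38837037, 214.8162901 ],
       [  0.        ,   0.        ,   1.        ]]), 'k1': 0.019695576254879818, 'extrinsics': array([[-0.0074267 , -0.99962426, -0.02638526,  0.01576998],
       [ 0.99897475, -0.00859507,  0.0444474 , -0.41722702],
       [-0.04465748, -0.02602811,  0.9986
[... 432 characters left out ...]
69865],
       [ 0.68030202,  0.13559904,  0.72027916, -1.412266  ],
       [ 0.        ,  0.        ,  0.        ,  1.        ]])} 0.0 3.1492
{'camera_matrix': array([[364.07595151,   0.        , 279.11347093],
       [  0.        , 364.07595151, 212.59329359],
       [  0.        ,   0.        ,   1.        ]]), 'k1': -0.061926315024655884, 'T_tool_cam': array([[ 9.28394506e-04,  9.64006918e-01,  2.65875535e-01,
         6.70294328e-02],
       [ 9.99999556e-01, -8.52513972e-04, -4.00806820e-04,
        -4.12361748e-04],
       [-1.59717939e-04,  2.65875789e-01, -9.64007282e-01,
        -1.20485362e-01],
       [ 0.00000000e+00,  0.00000000e+00,  0.00000000e+00,
         1.00000000e+00]])}
```

View pics/top0.png

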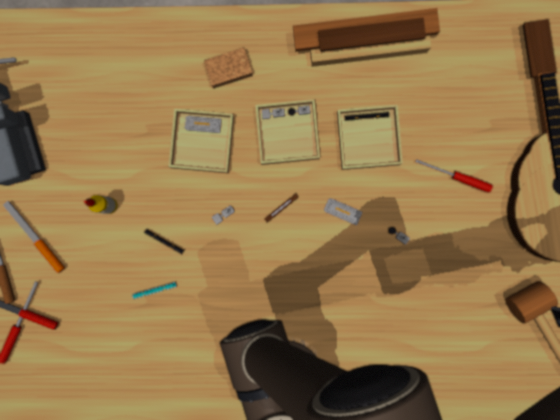

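View pics/scene0.png

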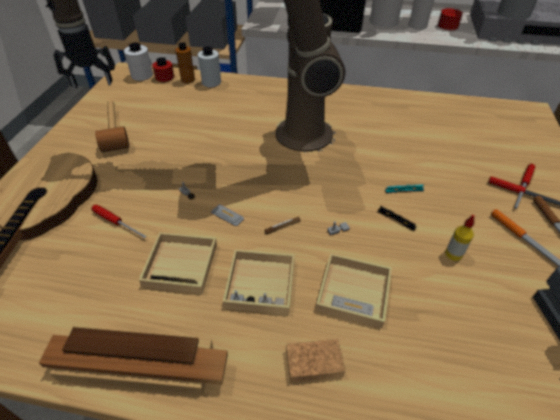

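Top view: tray_covers is at (202,140), tray_tuners (288,132), tray_bridges (369,138). The loose pieces are black bridge (164,241), its turquoise look-alike (155,290), brown bridge (281,207), square tuner (223,214), round tuner (398,235) and cover (342,210). The glue is at (97,203) and the screwdriver at (455,176).

The two bridge_adj candidates are the black bar (164,241) and the turquoise bar (155,290). The black one fits the description, and I'll confirm it in an enlarged crop.

```bash
cat > h.py <<'E'
import numpy as np, cv2
from scipy.spatial.transform import Rotation as R
from rig import sensors, eyes
def cloud(name,pic_d=None,obs=None):
    """world xyz for every pixel (NaN where no depth)"""
    o=obs or sensors.get_obs(); p,d=pic_d or eyes.capture(name); c=eyes.calibration(name)
    h,w=d.shape; u,v=np.meshgrid(np.arange(w),np.arange(h))
    pts=np.stack([u.ravel(),v.ravel()],1).astype(np.float64)[:,None]
    n=cv2.undistortPoints(pts,c["camera_matrix"],np.array([c["k1"],0,0,0,0.]))[:,0].reshape(h,w,2)
    P=np.stack([n[...,0]*d,-n[...,1]*d,-d],-1); P[d<=0]=np.nan
    if name=="wrist":
        T=np.eye(4);T[:3,:3]=R.from_rotvec(o["ee_rot"]).as_matrix();T[:3,3]=o["position"];T=T@c["T_tool_cam"]
    else: T=np.linalg.inv(c["extrinsics"])
    return p,P@T[:3,:3].T+T[:3,3]
def rect(xy):
    (c,(a,b),t)=cv2.minAreaRect((np.asarray(xy)*1000).astype(np.float32))
    if a<b: a,b,t=b,a,t+90
    return np.round(c,1),round(a,1),round(b,1),round((t+90)%180-90,1)   # centre mm, len, wid, dir of long axis deg from +x
def go(x,y,z,yaw):
    """shift/turn for tool pointing down with tool y axis at angle yaw(deg) from world +x (mod 180)"""
    o=sensors.get_obs(); A=R.from_rotvec(o["ee_rot"]); best=None
    for k in (0,180):
        a=np.radians(yaw+k); Y=np.array([np.cos(a),np.sin(a),0]); Z=np.array([0,0,-1.]); X=np.cross(Y,Z)
        B=R.from_matrix(np.stack([X,Y,Z],1)); t=(A.inv()*B).as_rotvec()/(np.pi/2)
        if best is None or np.linalg.norm(t)<np.linalg.norm(best): best=t
    s=A.inv().apply(np.array([x,y,z])-o["position"])/.15
    print("slide",s.round(3).tolist(),"turn",best.round(3).tolist(),"j6",o["joint_positions"][5].round(2),"t",o["time"])
E
python3 - <<'E'
from h import *
p,W=cloud("top"); np.savez("top0.npz",p=p,W=W)
Z=W[...,2]; bench=(W[...,0]>.3)&(W[...,0]<.75)&(abs(W[...,1])<.6)
print("bench z",np.nanmedian(Z[bench]), np.nanstd(Z[bench&(abs(Z)<.004)]))
z0=np.nanmedian(Z[bench])
m=((Z-z0>.004)&(W[...,0]>.22)&(W[...,0]<.85)).astype(np.uint8); m[330:]=0
n,l,s,c=cv2.connectedComponentsWithStats(m,connectivity=4)
for i in range(1,n):
    if s[i,4]>15: print(c[i].round(),s[i,4],rect(W[l==i][:,:2]),"zmax",np.nanmax(Z[l==i]).round(4))
cv2.imwrite("pics/crop1.png",cv2.resize(p[190:310,130:290,::-1],None,fx=5,fy=5,interpolation=cv2.INTER_CUBIC))
cv2.imwrite("pics/crop2.png",cv2.resize(p[95:250,160:420,::-1],None,fx=3,fy=3,interpolation=cv2.INTER_CUBIC))
E
```

```text
bench z -2.8473685806051918e-05 0.0019316772473804823
[360.  48.] 2698 (array([ 826.9, -203.7]), 345.2, 46.2, -89.9) zmax 0.073
[539. 164.] 7706 (array([ 573.5, -628.4]), 554.6, 121.6, -2.0) zmax 0.0615
[228.  67.] 1281 (array([803.4, 142.6]), 113.9, 83.2, -73.5) zmax 0.037
[ 8. 60.] 83 (array([813.9, 693.9]), 36.2, 14.6, -70.9) zmax 0.0579
[ 17. 144.] 2857 (array([637.7, 674.4]), 278.9, 100.5, 4.6) zmax 0.1468
[287. 130.] 2155 (array([634.2, -12.4]), 160.9, 154.9, 5.0) zmax 0.045
[368. 135.] 1995 (array([ 617.1, -222.3]), 158.7, 156.9, 4.1) zmax 0.0349
[201. 138.] 2413 (array([613.3, 209.2]), 157.5, 151.7, -5.8) zmax 0.0356
[369. 124.] 36 (array([ 648.1, -223.2]), 26.6, 14.4, 25.7) zmax 0.0131
[382. 133.] 44 (array([ 629.8, -255.8]), 26.8, 26.6, 83.4) zmax 0.0096
[283. 129.] 16 (array([640. ,   1.6]), 18.8, 9.7, 60.5) zmax 0.007
[363. 139.] 30 (array([ 610.2, -206.5]), 23.7, 13.3, -76.1) zmax 0.0087
[373. 141.] 27 (array([ 606.3, -231.7]), 26.0, 11.7, -12.9) zmax 0.0105
[213. 143.] 31 (array([606.7, 179.6]), 22.3, 15.8, -7.9) zmax 0.0108
[383. 148.] 19 (array([ 588. , -255.9]), 13.6
[... 390 characters left out ...]
40.] 765 (array([367.9, 642.2]), 232.1, 32.3, 37.1) zmax 0.0289
[223. 214.] 178 (array([421.1, 154.8]), 57.4, 24.4, -57.0) zmax 0.0411
[392. 230.] 54 (array([ 377. , -276.8]), 20.5, 18.0, 60.7) zmax 0.015
[164. 241.] 236 (array([352.8, 307.6]), 112.9, 13.8, 60.4) zmax 0.025
[402. 237.] 103 (array([ 357.9, -301.3]), 34.3, 20.3, 53.7) zmax 0.0382
[  5. 279.] 307 (array([270.9, 718.7]), 110.3, 23.5, 17.3) zmax 0.0279
[536. 289.] 351 (array([ 222.6, -599.4]), 69.3, 32.3, -64.2) zmax 0.0759
[ 33. 288.] 48 (array([236.6, 640.8]), 36.7, 9.5, -26.2) zmax 0.0182
[158. 288.] 184 (array([230.3, 325.9]), 103.4, 12.9, -75.0) zmax 0.026
[556. 307.] 16 (array([ 221.7, -534.3]), 8.5, 1.3, -78.2) zmax 0.2757
```

View pics/crop1.png

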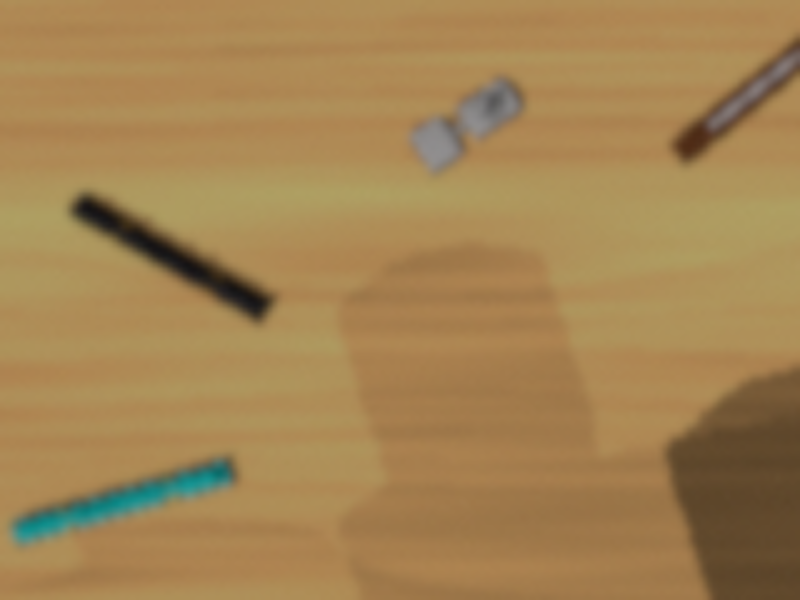

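View pics/crop2.png

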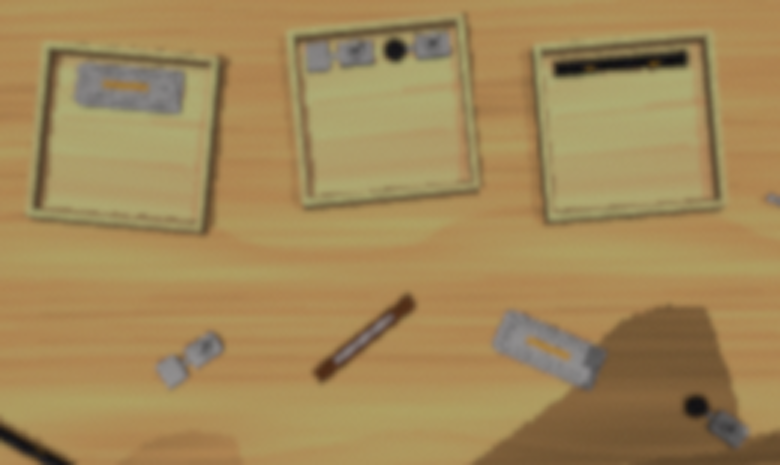

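The crop confirms it: the black bar with brass thumbwheels (164,241) is bridge_adj, and the turquoise bar is left alone. The tuner buttons point to image lower-left (square) and upper-left (round). I'll start with tuner_round.

Run:
```python
from h import *
o=sensors.get_obs(); print(R.from_rotvec(o["ee_rot"]).as_matrix().round(2).tolist())
go(.3575,-.3028,.17,53-90)
```

```text
[[0.93, 0.37, -0.0], [0.37, -0.93, 0.0], [0.0, -0.0, -1.0]]
slide [1.479, -1.411, 0.551] turn [-0.001, -0.0, -0.35] j6 -0.07 t 0.15
```

```bash
python3 -m pendant '{"slide":[[0.37,-0.35,0.14],[0.74,-0.7,0.27],[0.74,-0.7,0.27]],"turn":[[0,0,0],[0,0,0],[0,0,0]],"fingers":[0,0,0]}' 40; python3 -m pendant '{"slide":[[0.37,-0.35,0.14],[0.74,-0.71,0.28],[0.74,-0.71,0.28],[0.74,-0.71,0.28],[0.74,-0.71,0.28]],"turn":[[0,0,-0.1],[0,0,-0.2],[0,0,-0.3],[0,0,-0.35],[0,0,-0.35]],"fingers":[0,0,0,0,0]}'
cat >> h.py <<'E'
def wblobs(zmin=.004,tag=None,near=.12):
    o=sensors.get_obs(); p,W=cloud("wrist",obs=o); Z=W[...,2]; Z=cv2.medianBlur(np.nan_to_num(Z).astype(np.float32),5)
    m=((Z>zmin)&(Z<.06)&(np.hypot(W[...,0]-o["position"][0],W[...,1]-o["position"][1])<near)).astype(np.uint8)
    n,l,s,c=cv2.connectedComponentsWithStats(m,connectivity=4)
    print("pos",o["position"].round(4),"benchz",np.median(Z[abs(Z)<.004]).round(4))
    for i in range(1,n):
        if s[i,4]>150:
            k=(l==i)
            print(c[i].round(),s[i,4],rect(W[k][:,:2]),"mean",W[k].mean(0).round(4),"zmax",Z[k].max().round(4))
    if tag: cv2.imwrite(f"pics/{tag}.png",p[:,:,::-1])
    return p,W
E
python3 - <<'E'
from h import *
p,W=wblobs(.004,"w1"); 
k=W[...,2]>.03
print("post",np.nanmedian(W[k],axis=0), k.sum())
E
```

```text
time: 0.52
position: [0.2938, -0.4397, 0.211]
ee_rot: [-3.083, -0.586, 0.001]
contact_force: [-0.6, -1.2, -0.2]
gripper_width: 0.0426
gripper_force: 0.0
time: 1.15
position: [0.3581, -0.303, 0.1706]
ee_rot: [-2.811, -1.401, 0.0]
contact_force: [1.2, 0.3, 0.3]
gripper_width: 0.0426
gripper_force: 0.0
pos [ 0.3581 -0.303   0.1706] benchz -1e-04
[278. 183.] 1557 (array([ 365.6, -290.3]), 57.2, 19.4, 53.4) mean [ 0.3655 -0.2907  0.0129] zmax 0.0383
post [ 0.36520877 -0.29422894  0.22035168] 49702
```

View pics/w1.png

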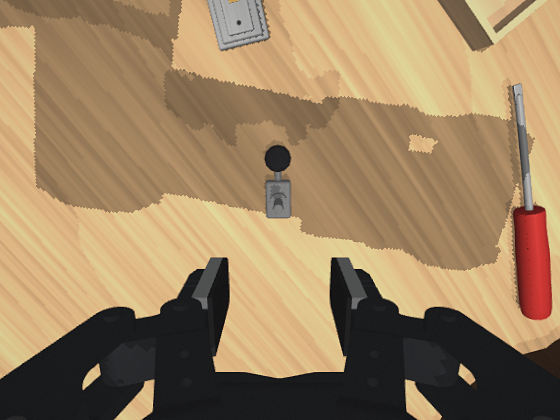

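Wrist view: the round tuner is centred between the jaws, housing at (278,198) and button at (278,158). The screwdriver is well clear at the right.

```bash
python3 -m pendant '{"slide":[[0.02,0,0.35],[0.02,0,0.7],[0.02,0,0.9],[0.02,0,0.97],[0.02,0,0.97],[0.02,0,0.97],[0.02,0,0.97],[0.02,0,0.97]],"turn":[[0,0,0],[0,0,0],[0,0,0],[0,0,0],[0,0,0],[0,0,0],[0,0,0],[0,0,0]],"fingers":[0,0,0,0,0,-1,-1,-1]}' 40; python3 -m pendant '{"slide":[[0,0,0],[0,0,-0.2],[0,0,-0.55]],"turn":[[0,0,0],[0,0,0],[0,0,0]],"fingers":[-1,-1,-1]}'
python3 - <<'E'
from h import *
# tray frames: refine from top cloud: centre mm, psi deg ; place targets
c=np.array([634.2,-12.4]); t=np.radians(5)
for n,(x,y) in dict(t1=(0,-48),t2=(-25,19)).items(): print(n,c+[x*np.cos(t)-y*np.sin(t),x*np.sin(t)+y*np.cos(t)])
go(.6384,-.0602,.11,5)
E
```

```text
time: 2.2
position: [0.361, -0.3025, 0.0269]
ee_rot: [2.809, 1.4, 0.002]
contact_force: [-0.3, -0.3, 6.9]
gripper_width: 0.0186
gripper_force: 40.2
time: 2.58
position: [0.3582, -0.2995, 0.1071]
ee_rot: [-2.807, -1.399, 0.002]
contact_force: [1.8, -1.3, -0.8]
gripper_width: 0.0189
gripper_force: 39.4
t1 [638.38347565 -60.21734551]
t2 [607.63917344   4.3488057 ]
slide [2.399, 0.53, -0.02] turn [-0.003, -0.002, -0.467] j6 -0.14 t 2.575
```

```bash
Z='{"slide"'; python3 -m pendant '{"slide":[[0.4,0.09,0],[0.8,0.18,0],[0.8,0.18,0]],"turn":[[0,0,0],[0,0,0],[0,0,0]],"fingers":[-1,-1,-1]}' >/dev/null; python3 -m pendant '{"slide":[[0.4,0.09,0],[0.8,0.18,0]],"turn":[[0,0,0],[0,0,0]],"fingers":[-1,-1]}'>/dev/null; python3 -m pendant '{"slide":[[0.4,0.09,0],[0.8,0.18,0],[0.8,0.18,0],[0.8,0.18,0],[0.8,0.18,0],[0.8,0.18,0]],"turn":[[0,0,-0.1],[0,0,-0.2],[0,0,-0.3],[0,0,-0.4],[0,0,-0.47],[0,0,-0.47]],"fingers":[-1,-1,-1,-1,-1,-1]}'
python3 - <<'E'
from h import *
o=sensors.get_obs(); p,W=cloud("top")
cv2.imwrite("pics/t2.png",cv2.resize(p[90:250,200:420,::-1],None,fx=3,fy=3,interpolation=cv2.INTER_CUBIC))
p,_=eyes.capture("wrist"); cv2.imwrite("pics/w2.png",p[:,:,::-1])
go(.6384,-.0602,.031,5)
E
```

```text
time: 3.95
position: [0.6403, -0.0634, 0.1074]
ee_rot: [-2.119, -2.319, 0.002]
contact_force: [-0.1, 0.1, 0.1]
gripper_width: 0.0186
gripper_force: 39.5
slide [0.021, -0.012, 0.51] turn [-0.001, -0.0, 0.001] j6 -0.26 t 4.05
```

View pics/w2.png

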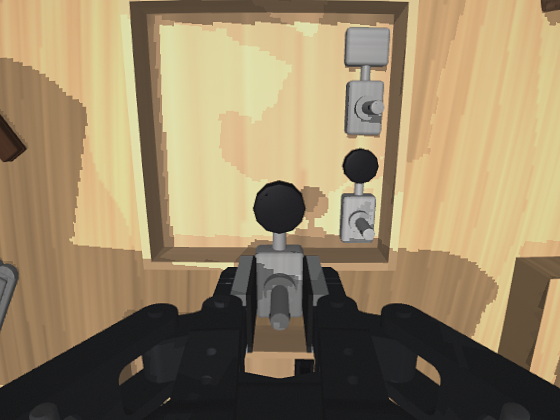

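The round tuner is held with its post up and the tray lies ahead. Lowering it now.

```bash
python3 -m pendant '{"slide":[[0.04,-0.01,0.3],[0.04,-0.01,0.45],[0.04,-0.01,0.505],[0.04,-0.01,0.505]],"turn":[[0,0,0],[0,0,0],[0,0,0],[0,0,0]],"fingers":[-1,-1,-1,-1]}';  python3 -m pendant '{"slide":[[0,0,0],[0,0,0],[0,0,-0.2],[0,0,-0.7]],"turn":[[0,0,0],[0,0,0],[0,0,0],[0,0,0]],"fingers":[-0.2,-0.2,-0.2,-0.2]}'
python3 - <<'E'
from h import *
go(.425,.147,.17,123-90)   # near square tuner
E
```

```text
time: 4.55
position: [0.6394, -0.057, 0.0326]
ee_rot: [2.117, 2.321, -0.0]
contact_force: [1.1, -0.1, -0.4]
gripper_width: 0.0185
gripper_force: 39.5
time: 5.05
position: [0.6361, -0.0563, 0.1218]
ee_rot: [-2.113, -2.316, 0.007]
contact_force: [1.1, 0.8, 0.7]
gripper_width: 0.0344
gripper_force: 0.0
slide [1.479, -1.28, -0.308] turn [-0.005, -0.002, -0.308] j6 -0.25 t 5.05
```

```bash
python3 -m pendant '{"slide":[[0.37,-0.32,-0.1],[0.74,-0.64,-0.2],[0.74,-0.64,-0.2]],"turn":[[0,0,0],[0,0,0],[0,0,0]],"fingers":[0,0,0]}' >/dev/null; python3 -m pendant '{"slide":[[0.37,-0.32,0],[0.74,-0.64,0],[0.74,-0.64,0],[0.74,-0.64,0],[0.74,-0.64,0]],"turn":[[0,0,-0.1],[0,0,-0.2],[0,0,-0.31],[0,0,-0.31],[0,0,-0.31]],"fingers":[0,0,0,0,0]}'
python3 - <<'E'
from h import *
p,W=wblobs(.004,"w3",.08)
go(.4287,.1431,.026,123-90)
E
```

```text
time: 6.05
position: [0.429, 0.1464, 0.155]
ee_rot: [1.497, 2.76, 0.001]
contact_force: [0.3, 0.1, -0.2]
gripper_width: 0.0431
gripper_force: 0.0
pos [0.429  0.1464 0.155 ] benchz -1e-04
[276. 186.] 2011 (array([420.5, 155.8]), 58.6, 23.5, -56.4) mean [0.419  0.1583 0.0125] zmax 0.038
slide [-0.015, -0.015, 0.86] turn [0.001, 0.001, 0.0] j6 -0.34 t 6.1
```

```bash
python3 -m pendant '{"slide":[[0,-0.013,0.35],[0,-0.013,0.7],[0,-0.013,0.86],[0,-0.013,0.86],[0,-0.013,0.86],[0,-0.013,0.86],[0,-0.013,0.86]],"turn":[[0,0,0],[0,0,0],[0,0,0],[0,0,0],[0,0,0],[0,0,0],[0,0,0]],"fingers":[0,0,0,0,-1,-1,-1]}' 40; python3 -m pendant '{"slide":[[0,0,0],[0,0,-0.2],[0,0,-0.55],[0,0,-0.55]],"turn":[[0,0,0],[0,0,0],[0,0,0],[0,0,0]],"fingers":[-1,-1,-1,-1]}'
python3 - <<'E'
from h import *
go(.6076,.0063,.11,5)
E
```

```text
time: 6.98
position: [0.4273, 0.1459, 0.0268]
ee_rot: [1.494, 2.761, 0.003]
contact_force: [0.1, -0.8, 2.7]
gripper_width: 0.0184
gripper_force: 40.4
time: 7.48
position: [0.4295, 0.1467, 0.112]
ee_rot: [1.491, 2.757, 0.01]
contact_force: [0.8, -0.4, -0.8]
gripper_width: 0.0187
gripper_force: 40.1
slide [-1.433, 0.481, 0.022] turn [0.006, 0.001, 0.313] j6 -0.35 t 7.475
```

```bash
python3 -m pendant '{"slide":[[-0.36,0.12,0],[-0.72,0.24,0],[-0.72,0.24,0]],"turn":[[0,0,0],[0,0,0],[0,0,0]],"fingers":[-1,-1,-1]}' >/dev/null; python3 -m pendant '{"slide":[[-0.36,0.12,0],[-0.71,0.24,0],[-0.71,0.24,0],[-0.71,0.24,0],[-0.71,0.24,0]],"turn":[[0,0,0.1],[0,0,0.2],[0,0,0.31],[0,0,0.31],[0,0,0.31]],"fingers":[-1,-1,-1,-1,-1]}'
python3 - <<'E'
from h import *
go(.6076,.0063,.032,5)
p,_=eyes.capture("wrist"); cv2.imwrite("pics/w4.png",p[:,:,::-1])
E
```

```text
time: 8.48
position: [0.6017, 0.0064, 0.1068]
ee_rot: [-2.111, -2.323, 0.003]
contact_force: [0.2, -0.0, -0.5]
gripper_width: 0.0183
gripper_force: 40.1
slide [-0.005, 0.04, 0.499] turn [-0.002, -0.0, 0.005] j6 -0.16 t 8.475
```

View pics/w4.png

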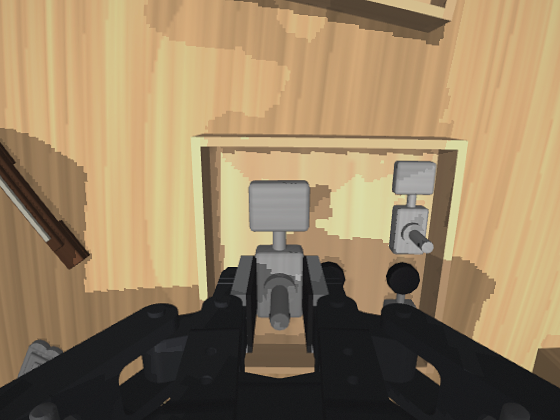

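The square tuner is held over the free floor. The first tuner's round button (335,272) sits behind the right finger with clearance to spare.

```bash
python3 -m pendant '{"slide":[[0.01,0.02,0.3],[0.01,0.02,0.45],[0.01,0.02,0.5],[0.01,0.02,0.5]],"turn":[[0,0,0],[0,0,0],[0,0,0],[0,0,0]],"fingers":[-1,-1,-1,-1]}';  python3 -m pendant '{"slide":[[0,0,0],[0,0,0],[0,0,-0.2],[0,0,-0.7]],"turn":[[0,0,0],[0,0,0],[0,0,0],[0,0,0]],"fingers":[-0.2,-0.2,-0.2,-0.2]}'
python3 - <<'E'
from h import *
go(.436,.0046,.16,130.4-90)   # brown bridge
E
```

```text
time: 9.02
position: [0.6063, 0.0078, 0.0334]
ee_rot: [2.115, 2.323, 0.0]
contact_force: [-0.1, -0.7, -0.3]
gripper_width: 0.0186
gripper_force: 40.1
time: 9.52
position: [0.6036, 0.0074, 0.1235]
ee_rot: [-2.113, -2.317, 0.007]
contact_force: [1.3, 1.1, -0.5]
gripper_width: 0.0344
gripper_force: 0.0
slide [0.084, -1.116, -0.235] turn [-0.004, -0.002, -0.39] j6 -0.15 t 9.525
```

```bash
python3 -m pendant '{"slide":[[0.04,-0.4,-0.1],[0.05,-0.8,-0.1],[0.05,-0.8,-0.1]],"turn":[[0,0,0],[0,0,0],[0,0,0]],"fingers":[0,0,0]}' >/dev/null; python3 -m pendant '{"slide":[[0,-0.3,0],[0.03,-0.32,0],[0.03,-0.32,0],[0.03,-0.32,0],[0.03,-0.32,0],[0.03,-0.32,0]],"turn":[[0,0,-0.1],[0,0,-0.2],[0,0,-0.3],[0,0,-0.39],[0,0,-0.39],[0,0,-0.39]],"fingers":[0,0,0,0,0,0]}'
python3 - <<'E'
from h import *
p,W=wblobs(.004,"w5",.09)
go(.436,.0046,.026,130.4-90)
# check tuners from above
p,W=cloud("top"); k=(abs(W[...,0]-.62)<.06)&(abs(W[...,1]+.02)<.06)
cv2.imwrite("pics/t5.png",cv2.resize(p[90:190,230:350,::-1],None,fx=5,fy=5,interpolation=cv2.INTER_CUBIC))
E
```

```text
time: 10.65
position: [0.4387, 0.0037, 0.1408]
ee_rot: [1.321, 2.849, 0.0]
contact_force: [-0.4, 0.3, 0.1]
gripper_width: 0.0428
gripper_force: 0.0
pos [0.4387 0.0037 0.1408] benchz -1e-04
[279. 199.] 2790 (array([436.4,   6.8]), 106.0, 14.0, -51.4) mean [0.4341 0.0095 0.0107] zmax 0.0151
slide [0.015, -0.009, 0.765] turn [0.0, 0.0, -0.001] j6 -0.79 t 10.7
```

View pics/t5.png

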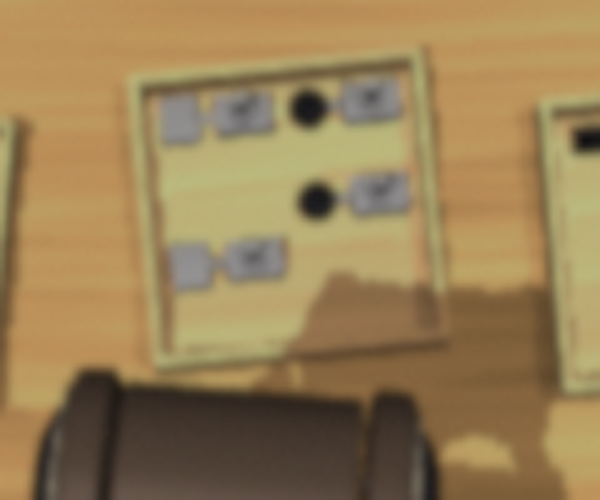

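Both tuners lie flat in tray_tuners, parallel to the pieces already there: round at about (345,195) and square at about (225,262) in the crop. Now grasping the brown bridge.

```bash
python3 -m pendant '{"slide":[[0.026,0.002,0.35],[0.026,0.002,0.65],[0.026,0.002,0.765],[0.026,0.002,0.765],[0.026,0.002,0.765],[0.026,0.002,0.765],[0.026,0.002,0.765]],"turn":[[0,0,0.02],[0,0,0.02],[0,0,0.02],[0,0,0.02],[0,0,0.02],[0,0,0.02],[0,0,0.02]],"fingers":[0,0,0,0,-1,-1,-1]}' 40; python3 -m pendant '{"slide":[[0,0,0],[0,0,-0.2],[0,0,-0.55],[0,0,-0.55]],"turn":[[0,0,0],[0,0,0],[0,0,0],[0,0,0]],"fingers":[-1,-1,-1,-1]}'
python3 - <<'E'
from h import *
c=np.array([617.1,-222.3]); t=np.radians(4.1)
for n,(x,y) in dict(solid=(14,0),adj=(-32,0)).items():
    q=c+[x*np.cos(t)-y*np.sin(t),x*np.sin(t)+y*np.cos(t)]; print(n,q)
    go(q[0]/1000,q[1]/1000,.11,4.1)
E
```

```text
time: 11.62
position: [0.4371, 0.0069, 0.027]
ee_rot: [1.362, 2.828, 0.002]
contact_force: [0.9, -0.6, 4.0]
gripper_width: 0.012
gripper_force: 39.5
time: 12.12
position: [0.4396, 0.0067, 0.1123]
ee_rot: [1.359, 2.822, 0.006]
contact_force: [0.7, -0.5, 0.2]
gripper_width: 0.0122
gripper_force: 39.1
solid [ 631.06417096 -221.29903578]
slide [-1.984, 0.05, 0.029] turn [0.006, 0.003, 0.383] j6 -0.76 t 12.125
adj [ 585.18189495 -224.58791822]
slide [-1.81, -0.203, 0.026] turn [0.006, 0.003, 0.383] j6 -0.76 t 12.125
```

```bash
python3 -m pendant '{"slide":[[-0.4,0.01,0],[-0.8,0.02,0],[-1,0.02,0],[-1,0.02,0]],"turn":[[0,0,0],[0,0,0],[0,0,0],[0,0,0]],"fingers":[-1,-1,-1,-1]}' >/dev/null; python3 -m pendant '{"slide":[[-0.4,0.01,0],[-0.8,0.03,0],[-0.98,0.03,0],[-0.98,0.03,0],[-0.98,0.03,0],[-0.98,0.03,0]],"turn":[[0,0,0.1],[0,0,0.2],[0,0,0.3],[0,0,0.38],[0,0,0.38],[0,0,0.38]],"fingers":[-1,-1,-1,-1,-1,-1]}'
python3 - <<'E'
from h import *
go(.6311,-.2213,.032,4.1)
p,_=eyes.capture("wrist"); cv2.imwrite("pics/w6.png",p[:,:,::-1])
E
```

```text
time: 13.38
position: [0.6256, -0.2192, 0.1074]
ee_rot: [-2.13, -2.306, 0.001]
contact_force: [0.1, -0.5, -0.5]
gripper_width: 0.0124
gripper_force: 39.1
slide [-0.017, 0.036, 0.503] turn [-0.001, -0.001, 0.005] j6 -0.48 t 13.375
```

View pics/w6.png

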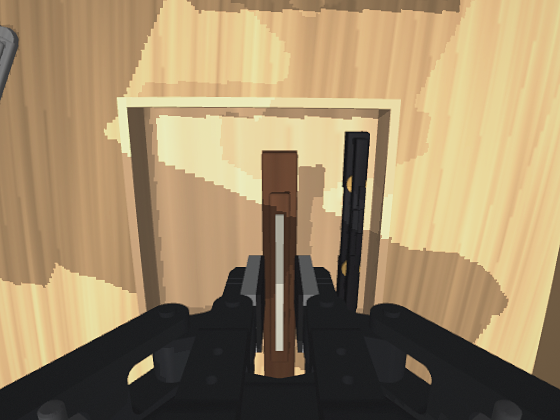

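The brown bridge is held upright over the tray at (280,250), and the fixed bridge at (355,220) is clear. Lowering.

```bash
python3 -m pendant '{"slide":[[-0.01,0.025,0.3],[-0.01,0.025,0.45],[-0.01,0.025,0.505],[-0.01,0.025,0.505]],"turn":[[0,0,0],[0,0,0],[0,0,0],[0,0,0]],"fingers":[-1,-1,-1,-1]}';  python3 -m pendant '{"slide":[[0,0,0],[0,0,0],[0,0,-0.2],[0,0,-0.7]],"turn":[[0,0,0],[0,0,0],[0,0,0],[0,0,0]],"fingers":[-0.4,-0.4,-0.4,-0.4]}'
python3 - <<'E'
from h import *
d=np.radians(65.8)  # cover
go(.4258,-.1515,.15,65.8-90)
E
```

```text
time: 13.92
position: [0.6305, -0.2215, 0.0329]
ee_rot: [-2.134, -2.305, 0.0]
contact_force: [0.7, -0.0, 0.7]
gripper_width: 0.012
gripper_force: 39.1
time: 14.42
position: [0.6277, -0.2206, 0.1221]
ee_rot: [-2.13, -2.299, 0.004]
contact_force: [1.0, -0.2, -0.0]
gripper_width: 0.0257
gripper_force: 0.0
slide [0.562, -1.308, -0.174] turn [-0.005, -0.001, 0.317] j6 -0.48 t 14.425
```

```bash
python3 -m pendant '{"slide":[[0.15,-0.35,-0.1],[0.28,-0.65,-0.1],[0.28,-0.65,-0.1]],"turn":[[0,0,0],[0,0,0],[0,0,0]],"fingers":[0.5,0.5,0.5]}' >/dev/null; python3 -m pendant '{"slide":[[0.15,-0.35,0],[0.28,-0.65,0],[0.28,-0.65,0],[0.28,-0.65,0],[0.28,-0.65,0],[0.28,-0.65,0]],"turn":[[0,0,0.1],[0,0,0.2],[0,0,0.3],[0,0,0.32],[0,0,0.32],[0,0,0.32]],"fingers":[0.6,0.6,0.6,0.6,0.6,0.6]}'
python3 - <<'E'
from h import *
p,W=wblobs(.003,"w7",.09)
go(.4258,-.1515,.024,65.8-90)
E
```

```text
time: 15.55
position: [0.4308, -0.1533, 0.1403]
ee_rot: [2.639, 1.702, 0.001]
contact_force: [0.3, 0.3, -0.3]
gripper_width: 0.0685
gripper_force: 0.0
pos [ 0.4308 -0.1533  0.1403] benchz -1e-04
[273. 205.] 6379 (array([ 426.6, -151.4]), 93.9, 38.0, 66.2) mean [ 0.4278 -0.1489  0.0083] zmax 0.0113
slide [-0.003, -0.034, 0.775] turn [0.0, 0.0, -0.002] j6 -0.01 t 15.6
```

View pics/w7.png

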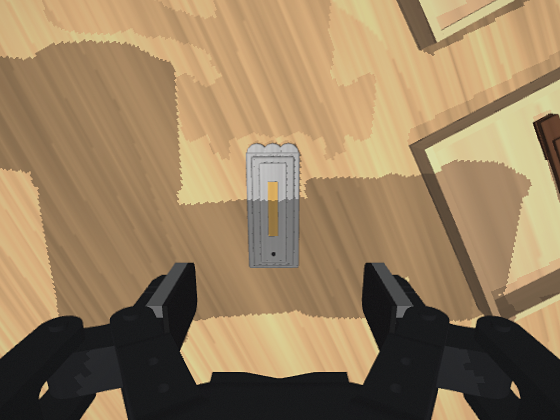

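The cover sits between the jaws at (273,205), scalloped end away from the gripper and domed side up. Grasping it low.

```bash
python3 -m pendant '{"slide":[[0,-0.031,0.35],[0,-0.031,0.65],[0,-0.031,0.775],[0,-0.031,0.775],[0,-0.031,0.775],[0,-0.031,0.775],[0,-0.031,0.775],[0,-0.031,0.775]],"turn":[[0,0,0],[0,0,0],[0,0,0],[0,0,0],[0,0,0],[0,0,0],[0,0,0],[0,0,0]],"fingers":[0.6,0.6,0.6,0.6,-1,-1,-1,-1]}' 50; python3 -m pendant '{"slide":[[0,0,0],[0,0,-0.2],[0,0,-0.55],[0,0,-0.55]],"turn":[[0,0,0],[0,0,0],[0,0,0],[0,0,0]],"fingers":[-1,-1,-1,-1]}'
python3 - <<'E'
from h import *
c=np.array([613.3,209.2]); t=np.radians(-5.8)
for n,(x,y) in dict(cover=(-22,0)).items():
    q=c+[x*np.cos(t)-y*np.sin(t),x*np.sin(t)+y*np.cos(t)]; print(n,q)
    go(q[0]/1000,q[1]/1000,.11,-5.8)
E
```

```text
time: 16.6
position: [0.4269, -0.1515, 0.0255]
ee_rot: [2.639, 1.7, 0.003]
contact_force: [-0.5, 0.7, 5.7]
gripper_width: 0.0345
gripper_force: 49.6
time: 17.1
position: [0.4297, -0.1528, 0.111]
ee_rot: [2.633, 1.696, 0.01]
contact_force: [0.3, -0.7, -0.0]
gripper_width: 0.034
gripper_force: 49.8
cover [591.41262441 211.42323854]
slide [2.657, -0.022, 0.006] turn [0.007, 0.001, -0.207] j6 -0.01 t 17.1
```

```bash
python3 -m pendant '{"slide":[[0.4,0,0],[0.8,0,0],[0.9,0,0]],"turn":[[0,0,0],[0,0,0],[0,0,0]],"fingers":[-1,-1,-1]}'; python3 -m pendant '{"slide":[[0.4,0,0],[0.8,0,0],[0.9,0,0]],"turn":[[0,0,0],[0,0,0],[0,0,0]],"fingers":[-1,-1,-1]}'>/dev/null; python3 -m pendant '{"slide":[[0.4,0,0],[0.8,-0.02,0],[0.86,-0.02,0],[0.86,-0.02,0],[0.86,-0.02,0]],"turn":[[0,0,-0.1],[0,0,-0.2],[0,0,-0.21],[0,0,-0.21],[0,0,-0.21]],"fingers":[-1,-1,-1,-1,-1]}'
python3 - <<'E'
from h import *
go(.5914,.2114,.032,-5.8)
p,_=eyes.capture("wrist"); cv2.imwrite("pics/w8.png",p[:,:,::-1])
E
```

```text
time: 17.48
position: [0.482, -0.0255, 0.1059]
ee_rot: [-2.638, -1.706, -0.001]
contact_force: [-0.3, 0.7, -1.0]
gripper_width: 0.0344
gripper_force: 49.8
time: 18.48
position: [0.5866, 0.2115, 0.1054]
ee_rot: [-2.328, -2.109, 0.004]
contact_force: [0.1, 0.4, -0.4]
gripper_width: 0.0338
gripper_force: 49.8
slide [0.003, 0.033, 0.49] turn [-0.002, 0.001, 0.002] j6 0.38 t 18.475
```

View pics/w8.png

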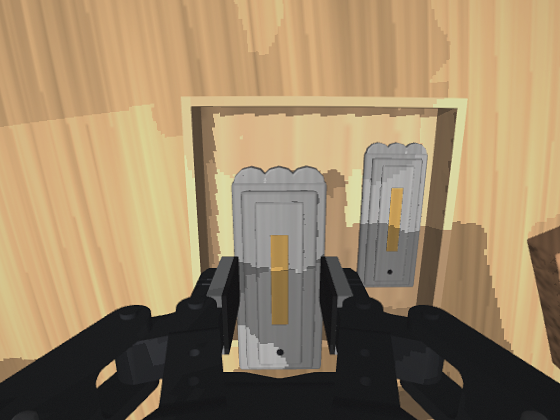

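The cover is held level, parallel to the fixed cover, with free floor below. Lowering.

```bash
python3 -m pendant '{"slide":[[0,0.033,0.3],[0,0.033,0.45],[0,0.033,0.5],[0,0.033,0.5]],"turn":[[0,0,0],[0,0,0],[0,0,0],[0,0,0]],"fingers":[-1,-1,-1,-1]}';  python3 -m pendant '{"slide":[[0,0,0],[0,0,0],[0,0,-0.2],[0,0,-0.7]],"turn":[[0,0,0],[0,0,0],[0,0,0],[0,0,0]],"fingers":[0.18,0.18,0.18,0.18]}'
python3 - <<'E'
from h import *
go(.3528,.3076,.14,60.4-90)
E
```

```text
time: 19.02
position: [0.5925, 0.2125, 0.0315]
ee_rot: [-2.326, -2.111, 0.001]
contact_force: [0.7, -0.2, 0.2]
gripper_width: 0.0339
gripper_force: 50.3
time: 19.52
position: [0.5898, 0.2123, 0.1214]
ee_rot: [-2.323, -2.109, 0.011]
contact_force: [0.8, -0.4, 0.2]
gripper_width: 0.0506
gripper_force: 0.0
slide [0.48, -1.635, -0.114] turn [-0.004, 0.003, 0.268] j6 0.37 t 19.525
```

```bash
python3 -m pendant '{"slide":[[0.12,-0.4,0],[0.24,-0.8,-0.05],[0.24,-0.82,-0.05]],"turn":[[0,0,0],[0,0,0],[0,0,0]],"fingers":[0,0,0]}' >/dev/null; python3 -m pendant '{"slide":[[0.12,-0.4,0],[0.24,-0.8,0],[0.24,-0.8,0],[0.24,-0.8,0],[0.24,-0.8,0],[0.24,-0.8,0]],"turn":[[0,0,0.1],[0,0,0.2],[0,0,0.27],[0,0,0.27],[0,0,0.27],[0,0,0.27]],"fingers":[0,0,0,0,0,0]}'
python3 - <<'E'
from h import *
p,W=wblobs(.004,"w9",.09)
go(.3528,.3076,.026,60.4-90)
E
```

```text
time: 20.65
position: [0.3589, 0.308, 0.1314]
ee_rot: [-2.719, -1.574, -0.001]
contact_force: [0.9, 0.0, -0.3]
gripper_width: 0.0426
gripper_force: 0.0
pos [0.3589 0.308  0.1314] benchz -1e-04
[271. 210.] 2990 (array([351.4, 307. ]), 120.2, 12.6, 60.2) mean [0.3555 0.3136 0.0162] zmax 0.0222
slide [-0.022, -0.033, 0.702] turn [0.0, -0.0, -0.003] j6 1.14 t 20.7
```

```bash
python3 -m pendant '{"slide":[[-0.024,-0.034,0.35],[-0.024,-0.034,0.6],[-0.024,-0.034,0.7],[-0.024,-0.034,0.7],[-0.024,-0.034,0.7],[-0.024,-0.034,0.7],[-0.024,-0.034,0.7]],"turn":[[0,0,0],[0,0,0],[0,0,0],[0,0,0],[0,0,0],[0,0,0],[0,0,0]],"fingers":[0,0,0,0,-1,-1,-1]}' 40; python3 -m pendant '{"slide":[[0,0,0],[0,0,-0.2],[0,0,-0.6],[0,0,-0.6]],"turn":[[0,0,0],[0,0,0],[0,0,0],[0,0,0]],"fingers":[-1,-1,-1,-1]}'
python3 - <<'E'
from h import *
go(.5852,-.2246,.11,4.1)
E
```

```text
time: 21.58
position: [0.3531, 0.3086, 0.0279]
ee_rot: [-2.718, -1.575, -0.006]
contact_force: [-0.5, -0.4, 6.3]
gripper_width: 0.0112
gripper_force: 40.0
time: 22.08
position: [0.3552, 0.3103, 0.1213]
ee_rot: [-2.717, -1.574, -0.019]
contact_force: [0.4, -0.3, -0.2]
gripper_width: 0.0115
gripper_force: 39.3
slide [-2.332, 3.103, 0.065] turn [0.005, -0.006, -0.377] j6 1.15 t 22.075
```

```bash
python3 -m pendant '{"slide":[[-0.24,0.32,0],[-0.48,0.64,0],[-0.58,0.77,0]],"turn":[[0,0,0],[0,0,0],[0,0,0]],"fingers":[-1,-1,-1]}' >/dev/null; python3 -m pendant '{"slide":[[-0.24,0.32,0],[-0.48,0.64,0],[-0.58,0.77,0]],"turn":[[0,0,0],[0,0,0],[0,0,0]],"fingers":[-1,-1,-1]}' >/dev/null;  python3 -m pendant '{"slide":[[-0.24,0.32,0],[-0.48,0.64,0],[-0.58,0.77,0]],"turn":[[0,0,0],[0,0,0],[0,0,0]],"fingers":[-1,-1,-1]}' >/dev/null; python3 -m pendant '{"slide":[[-0.24,0.32,0],[-0.48,0.64,0],[-0.58,0.78,0],[-0.58,0.78,0],[-0.58,0.78,0],[-0.58,0.78,0]],"turn":[[0,0,-0.1],[0,0,-0.2],[0,0,-0.3],[0,0,-0.38],[0,0,-0.38],[0,0,-0.38]],"fingers":[-1,-1,-1,-1,-1,-1]}'
python3 - <<'E'
from h import *
go(.5852,-.2246,.033,4.1)
p,_=eyes.capture("wrist"); cv2.imwrite("pics/w10.png",p[:,:,::-1])
E
```

```text
time: 23.95
position: [0.5799, -0.2242, 0.1155]
ee_rot: [-2.136, -2.302, 0.001]
contact_force: [0.7, 0.3, 0.6]
gripper_width: 0.0116
gripper_force: 39.3
slide [-0.006, 0.036, 0.55] turn [-0.001, -0.001, 0.002] j6 -0.51 t 23.95
```

View pics/w10.png

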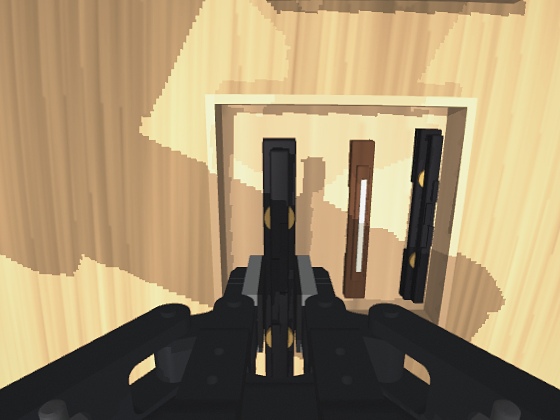

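The black bridge is held over the free left part of the tray, with the brown bridge lying flat at (362,215) well clear. Lowering.

```bash
python3 -m pendant '{"slide":[[-0.01,0.036,0.3],[-0.01,0.036,0.48],[-0.01,0.036,0.55],[-0.01,0.036,0.55]],"turn":[[0,0,0],[0,0,0],[0,0,0],[0,0,0]],"fingers":[-1,-1,-1,-1]}';  python3 -m pendant '{"slide":[[0,0,0],[0,0,0],[0,0,-0.2],[0,0,-0.6],[0,0,-1],[0,0,-1]],"turn":[[0,0,0],[0,0,0],[0,0,0],[0,0,0],[0,0,0],[0,0,0]],"fingers":[-0.4,-0.4,-0.4,-0.4,-0.4,-0.4]}'; python3 -m pendant '{"slide":[[0.3,-0.4,0],[0,-0.8,0],[0,-1,0],[0,-1,0]],"turn":[[0,0,0],[0,0,0],[0,0,0],[0,0,0]],"fingers":[-0.4,-0.4,-0.4,-0.4]}'; python3 -m pendant '{"slide":[[0,-0.4,-0.3],[0,-0.6,-0.3],[0,-0.6,-0.3],[0,-0.6,-0.3]],"turn":[[0,0,0],[0,0,0],[0,0,0],[0,0,0]],"fingers":[-0.4,-0.4,-0.4,-0.4]}'
python3 - <<'E'
from h import *
p,W=cloud("top"); cv2.imwrite("pics/t11.png",cv2.resize(p[90:250,80:420,::-1],None,fx=2.3,fy=2.3,interpolation=cv2.INTER_CUBIC))
E
```

```text
time: 24.5
position: [0.5864, -0.2256, 0.0342]
ee_rot: [2.135, 2.305, 0.0]
contact_force: [0.8, -0.1, -0.2]
gripper_width: 0.0114
gripper_force: 39.3
time: 25.25
position: [0.5907, -0.2281, 0.1916]
ee_rot: [2.126, 2.294, 0.007]
contact_force: [0.4, -0.4, 0.2]
gripper_width: 0.0256
gripper_force: 0.0
time: 25.75
position: [0.433, -0.2369, 0.1824]
ee_rot: [-2.136, -2.299, 0.002]
contact_force: [0.4, 0.3, -0.6]
gripper_width: 0.0257
gripper_force: 0.0
time: 26.25
position: [0.3478, -0.2444, 0.2288]
ee_rot: [2.134, 2.304, 0.001]
contact_force: [0.5, 0.4, -0.2]
gripper_width: 0.0254
gripper_force: 0.0
```

View pics/t11.png

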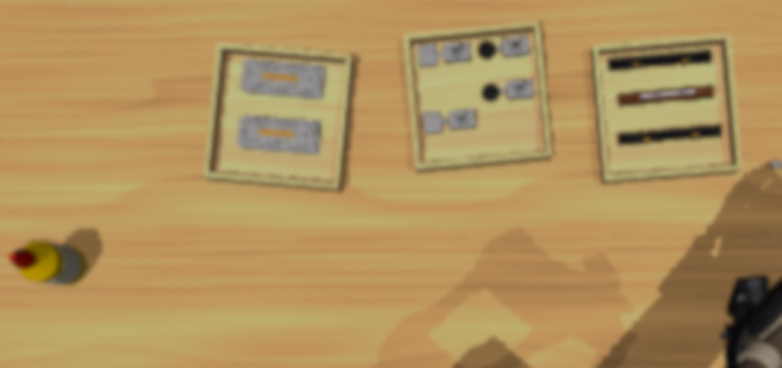

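All five fittings lie flat in their trays, parallel to the pieces already there, and the glue bottle still stands. Handing in.

```bash
python3 -c "
from rig import ctrl; print(ctrl.hand_in())"
```

```text
the job is handed in; nothing more can be done
None
```

I put both bridges, both machine heads and the tailpiece cover flat and parallel in their trays (last top picture), left the glue bottle and screwdriver untouched, and handed in at about 26 s; no verdict came back.

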